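# Nudge two culture dishes into the wells of a warming block

### The arm

A 6-joint arm with a two-finger parallel gripper is mounted at the origin on a cart in front of the work surface, level with it; the furniture and walls round the work are solid. World frame = base frame: x ahead of the robot, y to its left, z up, the work surface at z = 0. Lengths are in m, angles in rad, forces in N, time in s.
With the tool pointing down it reaches from about 0.3 to 0.85 m from the base axis. Payload 4.2 kg.
Tool frame: the origin (TCP) lies midway between the tips of the shut fingers; the grasp point (between the pads) lies 19 mm behind it; z points along the fingers, y is the line along which they close (so a half turn about z gives the same grasp; the last joint's range is limited). The gripper opens to 91 mm and grips with 3 to 60 N. Pads are 32 mm wide; open, the fingers measure 118 mm over their backs; the gripper's body (76 mm by 178 mm) begins 60 mm behind the grasp point.
Start: joints at [1.158, 0.32, 1.565, -0, 1.257, -0.02], TCP at [0.22, 0.531, 0.214] pointing down, gripper open.
Joint ranges: [-3.11, 3.11], [-0.84, 2.01], [0.21, 2.61], [-1.34, 4.49], [0.05, 2.63], [-2.56, 2.56]. Speed limits (rad/s): [2.57, 2.57, 3.14, 3.14, 3.14, 3.14].

### API

Orientations are given as a rotation vector (axis times angle).
In Python, from rig import env, camera, job, spotter gives the robot as it stands.
- The arm moves only by the tool move_arm, never from a script. Its argument "series" is a list of rows, each a list of 7 numbers: the shift along the tool's x, y, z in cm, then the turn, a rotation vector about the tool's x, y, z in degrees, then the gripper's target within -1 to 1 (shut at 1, half-way at 0, fully open at -1). In form: [[x, y, z, ax, ay, az, gripper], ...]. A call has 1 to 12 rows; each row is the pose to reach, as a shift and turn from the pose commanded when the call began, along the tool's axes at that moment; what a row does not reach only later rows make up. A row lasts 1/12 s, in which the tool goes at most 41.7 mm and 7.16 degrees, less where a joint would pass 70% of its speed; a pose out of reach is approached as far as the arm can. A call with a gripper value outside its range is refused whole. The fingers move at their own pace and stop on an object; "squeeze" is the grip in N (left out, the last holds). Time passes only in rows, so rows that repeat a pose let the fingers close. It gives the time, the measured TCP pose, the force, the opening and the grip force at its end, in the units of the state.
- env.get_state(): the state, without advancing time (a new reading comes with each control period).
- camera(name): name is "scene" or "top" or "wrist"; returns a dict with "img" (480x640x3 uint8, blue, green, red), "range_z" (480x640 float32, m along the optical axis (not along the pixel's ray), 0 where there is no reading), "fovy" (degrees; the focal length in pixels is half the picture's height over the tangent of half this angle, whatever the lens; pixels are square), "cx", "cy" (the principal point, pixels), "cam_to_world" (4x4, takes a point from camera to world coordinates). Camera axes: x right, y down, z forward; pixel columns grow to the right and rows downward; lengths in m; the calibration is good to about 2 mm. A picture is of the moment at which its call begins.
- job.sign_off(): hands the job in; it is judged then, once.
Trained networks look in the newest picture that a camera, given by its name, has taken for a name from the list of things; names that differ only in an ending like _2 or _b are one class to them, and where a whole thing is asked for, a point or a joint stands for the part that bears it (a point fixed in the world has none). Each returns a list of dicts, best first, with "score" (0 to 1); they miss things now and then, are a little off and sometimes report something else, mostly with a low value. They report only what shows in the picture. A call takes as long as a camera call.
- spotter.look_for(camera, thing): "point" ([x, y, z] in m, in world coordinates, good to about 4 mm: the middle of the surface that is visible of it).
- spotter.spot_point(camera, thing): "point" ([x, y, z] in m, in world coordinates, good to about 4 mm: a listed point, or the origin of a listed thing).
The state is a dict: "time": time; "q": joint angles; "dq": joint speeds; "joint_efforts": joint torques, N m; "eef_pos": TCP position; "ee_rot": TCP orientation; "force": force on the tool from outside, world axes, zero at the start; "torque": the same for the moment, N m; "opening": finger opening in m; "grip_force": force on a finger pad.
Only numpy, scipy, OpenCV 4.12 (cv2) and the standard library are available. Lean on these libraries where they do the work, as an engineer would, in place of code of your own. Each camera call takes 0.05 s, during which the arm holds its last target. There are 200 camera calls.

### The job

Two lidded culture dishes lie loose on top of the flat metal warming block, each just in front of one of its two round wells. Without gripping or lifting them, push each dish with the fingertips across the rim into its well until it drops in and sits flat on the floor of the well. Leave the two bottles and the pack of slides where they are.

Things in the scene. Friction and masses are not known exactly. Their poses are not given: they have to be found in the camera images.
- warming_block: Flat metal dish warmer, fixed to the worktop: 230 mm (x) by 295 mm (y), 30 mm high, with two round wells side by side in its flat top. Origin at the centre of its underside on the worktop; its x axis points away from the robot (turned by up to 0.3 rad), y to the left, z up. The wells lie towards the far side, the dishes on the flat part on the near side.
- well_left (a point): Centre of the left well's floor in the warming block. A round recess 96 mm in diameter and 8 mm deep with an upright wall and a 1 mm chamfer at its rim, the floor plain grey; the floor is 22 mm and the block's top 30 mm above the worktop. In the block's own frame it lies at x = +35 mm, y = +66 mm.
- well_right (a point): Centre of the right well's floor in the warming block. A round recess 96 mm in diameter and 8 mm deep with an upright wall and a 1 mm chamfer at its rim, the floor plain grey; the floor is 22 mm and the block's top 30 mm above the worktop. In the block's own frame it lies at x = +35 mm, y = -66 mm.
- dish_1_center (a point): Centre of a lidded round culture dish (one of two alike), 8.5 mm above its underside: a closed flat disc with pinkish content, 90 mm in diameter, 17 mm high, about 32 g; z is its upright axis. It starts loose and flat on the warming block's top, on the near side of one well, its centre 55 to 82 mm from the well's. Either dish may be at either well.
- dish_2_center (a point): Centre of a lidded round culture dish (one of two alike), 8.5 mm above its underside: a closed flat disc with pinkish content, 90 mm in diameter, 17 mm high, about 32 g; z is its upright axis. It starts loose and flat on the warming block's top, on the near side of one well, its centre 55 to 82 mm from the well's. Either dish may be at either well.
- dish_1: The same dish as dish_1_center; origin at the centre of its underside. It slides easily and stays flat until about 15 mm short of the well's centre, where its front dips in; its back drops once it is centred. Seated, its lid still stands 9 mm above the block's top.
- dish_2: The same dish as dish_2_center; origin at the centre of its underside. It slides easily and stays flat until about 15 mm short of the well's centre, where its front dips in; its back drops once it is centred. Seated, its lid still stands 9 mm above the block's top.
- dropper_bottle: Small brown bottle with a white cap, 32 mm across, 62 mm high, standing on the block's top at the far edge between the wells (to be left alone); origin at the centre of its foot.
- brown_bottle: Brown bottle with a black cap, 45 mm across, 90 mm high, standing on the worktop to the left of the block (to be left alone); origin at the centre of its foot.
- slides: Banded pack of glass slides, 27 x 76 x 12 mm, lying on the worktop to the right of the block (to be left alone); origin at the centre of its underside.

How it is judged:
At the end, for the whole second after the job is handed in: One dish in each well, either way round: its centre within 6 mm of the well's centre seen from above and no more than 2 mm above its fully seated height, within 0.04 rad of level, and at rest ((((horizontal distance between dish_1_center and well_left below 0.006 m and z of dish_1_center in the frame of warming_block below 0.0325 m and angle between dish_1_center's own z axis and vertical below 0.04 rad and linear speed of dish_1 below 0.02 m/s) and (horizontal distance between dish_2_center and well_right below 0.006 m and z of dish_2_center in the frame of warming_block below 0.0325 m and angle between dish_2_center's own z axis and vertical below 0.04 rad and linear speed of dish_2 below 0.02 m/s)) or ((horizontal distance between dish_1_center and well_right below 0.006 m and z of dish_1_center in the frame of warming_block below 0.0325 m and angle between dish_1_center's own z axis and vertical below 0.04 rad and linear speed of dish_1 below 0.02 m/s) and (horizontal distance between dish_2_center and well_left below 0.006 m and z of dish_2_center in the frame of warming_block below 0.0325 m and angle between dish_2_center's own z axis and vertical below 0.04 rad and linear speed of dish_2 below 0.02 m/s)))); the robot touches nothing.
It fails at once if dish_1 is lifted or carried (its centre more than 12 mm above where it starts in height), turned up steeply (over 0.6 rad) or dropped off the block (z of dish_1_center in the frame of warming_block above 0.0505 m or angle between dish_1_center's own z axis and vertical above 0.6 rad or z of dish_1_center in the frame of warming_block below 0.02 m).
It fails at once if dish_2 is lifted or carried (its centre more than 12 mm above where it starts in height), turned up steeply (over 0.6 rad) or dropped off the block (z of dish_2_center in the frame of warming_block above 0.0505 m or angle between dish_2_center's own z axis and vertical above 0.6 rad or z of dish_2_center in the frame of warming_block below 0.02 m).
It fails at once if dropper_bottle is pushed more than 20 mm or tipped over (distance of dropper_bottle from where it was at the start of the episode above 0.02 m or angle between dropper_bottle's own z axis and vertical above 0.4 rad).
It fails at once if brown_bottle is pushed more than 20 mm or tipped over (distance of brown_bottle from where it was at the start of the episode above 0.02 m or angle between brown_bottle's own z axis and vertical above 0.4 rad).
It fails at once if slides is pushed more than 20 mm or tipped over (distance of slides from where it was at the start of the episode above 0.02 m or angle between slides's own z axis and vertical above 0.4 rad).
It also fails if it takes over 45 s, if anything falls off the work surface, if the arm or the gripper's body presses on something with over 40 N, if the wrist force passes 120 N, or if a joint passes its speed limit or range.

## Working session

There is one attempt and no reset: what is moved stays moved. The work goes in short steps, Python scripts to look and compute and a tool call to move; the robot and the scene stay as the last step left them, time stands still between calls to the robot, and variables do not carry over. Pictures are saved under pics/ and viewed, at most 10 in all, crops included, and the job is handed in when it is done.

Besides the shell and the picture viewer there is one more tool, called after ">>>" as a command line: name --pt "numbers of a row" for each row, then --argument value for the rest. move_arm: Moves the arm, as the interface text tells. Its arguments: {"type":"object","properties":{"series":{"type":"array","items":{"type":"array","items":{"type":"number"}}},"squeeze":{"type":"number"}},"required":["series"]}

```bash
mkdir -p pics
cat > h.py <<'E'
import numpy as np, cv2
from scipy.spatial.transform import Rotation as R
from rig import env, camera, job, spotter
def cloud(c):
    h,w=c["range_z"].shape; f=h/2/np.tan(np.radians(c["fovy"])/2)
    v,u=np.mgrid[:h,:w]; z=c["range_z"]
    P=np.stack([(u-c["cx"])/f*z,(v-c["cy"])/f*z,z],-1)
    T=np.array(c["cam_to_world"]); return P@T[:3,:3].T+T[:3,3]
E
python3 - <<'E'
from h import *
s=env.get_state(); print(s["time"],s["eef_pos"],s["ee_rot"],s["force"])
for n in ["top","scene"]:
    c=camera(n); cv2.imwrite(f"pics/{n}0.png",c["img"]); np.save(f"{n}0.npy",cloud(c))
    for t in ["warming_block","well_left","well_right","dish_1_center","dropper_bottle","brown_bottle","slides"]:
        print(n,t,[(np.round(d["point"],4).tolist(),round(d["score"],2)) for d in spotter.spot_point(n,t)][:3])
E
```

```text
0.0 [0.21990084 0.53074085 0.21310799] [-6.12991626e-01 -3.08083377e+00  2.75090038e-03] [-1.43297772  0.0170017  -0.19034423]
top warming_block [([0.574, 0.0156, -0.0002], 0.7), ([0.5119, -0.0323, 0.0349], 0.58)]
top well_left [([0.6228, 0.0706, 0.0192], 0.74)]
top well_right [([0.591, -0.0622, 0.0244], 0.57)]
top dish_1_center [([0.5591, 0.0849, 0.0363], 0.71)]
top dropper_bottle [([0.6554, -0.002, 0.0271], 0.58), ([0.5569, 0.083, 0.0394], 0.26)]
top brown_bottle [([0.6517, 0.1823, -0.0018], 0.9), ([0.558, 0.0827, 0.0272], 0.26)]
top slides [([0.4725, -0.1535, -0.0028], 0.9)]
scene warming_block [([0.5702, 0.0122, 0.0008], 0.83)]
scene well_left [([0.6219, 0.0652, 0.0191], 0.83), ([0.5701, 0.0114, 0.0001], 0.39)]
scene well_right [([0.5874, -0.0621, 0.0227], 0.85)]
scene dish_1_center [([0.5604, 0.0823, 0.039], 0.88)]
scene dropper_bottle [([0.6588, -0.0014, 0.0312], 0.86)]
scene brown_bottle [([0.649, 0.1856, -0.002], 0.59)]
scene slides [([0.4739, -0.153, -0.0013], 0.76)]
```

View pics/top0.png

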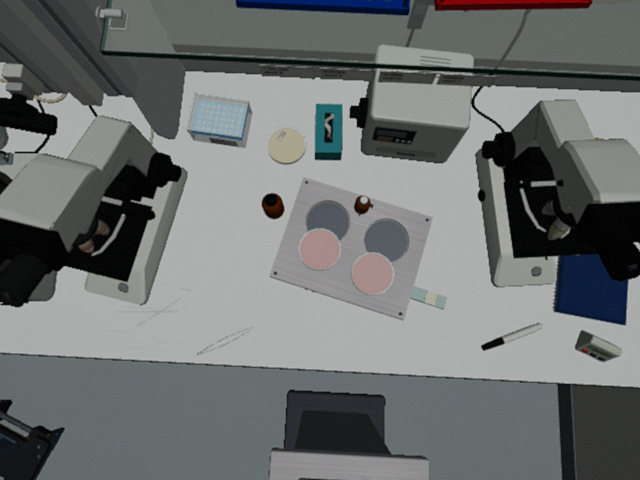

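The top view shows the block turned clockwise. Pink dishes are at about (320,249) and (372,273), the wells at about (328,221) and (387,240), and the dropper bottle at (362,204). Next I'll fit these from depth and colour.

```bash
cat >> h.py <<'E'
def dishes(c,P=None):
    """pink lid blobs -> world centres, median height"""
    P=cloud(c) if P is None else P
    b,g,r=[c["img"][...,i].astype(int) for i in range(3)]
    m=((r-g>30)&(abs(g-b)<40)&(r>120)&(P[...,2]>.02)&(P[...,2]<.06)).astype(np.uint8)
    n,l,st,_=cv2.connectedComponentsWithStats(m); out=[]
    for i in range(1,n):
        if st[i,4]>150:
            Q=P[l==i]; (x,y),rad=cv2.minEnclosingCircle(Q[:,:2].astype(np.float32))
            out.append((round(x,4),round(y,4),round(rad,4),np.round(Q.mean(0),4).tolist(),int(st[i,4])))
    return out
E
python3 - <<'E'
from h import *
for n in ["top","scene"]:
    P=np.load(f"{n}0.npy"); im=cv2.imread(f"pics/{n}0.png")
    print(n,dishes({"img":im},P))
    R_=(P[...,0]>.4)&(P[...,0]<.75)&(P[...,1]>-.2)&(P[...,1]<.2)
    # block top outline
    m=(R_&(P[...,2]>.015)&(P[...,2]<.055)).astype(np.uint8)
    k,l,st,_=cv2.connectedComponentsWithStats(m); i=1+np.argmax(st[1:,4]); Q=P[(l==i)]
    (c,sz,a)=cv2.minAreaRect(Q[:,:2].astype(np.float32)); print("block",c,sz,a, "top z",np.median(Q[(Q[:,2]<.035)&(Q[:,2]>.026)][:,2]))
    # well floors
    h=l==i
    for w in [(.622,.068),(.589,-.062)]:
        d=np.hypot(P[...,0]-w[0],P[...,1]-w[1]); q=P[h&(d<.05)&(P[...,2]<.0265)]
        print("floor",w,len(q),np.round(np.median(q,0),4),q.min(0),q.max(0))
        t=np.linspace(0,6.283,720)
E
```

```text
top []
block (0.5710696578025818, 0.011108040809631348) (0.2958871126174927, 0.23113295435905457) 74.9979476928711 top z 0.0307625955817028
floor (0.622, 0.068) 1101 [0.6305 0.0619 0.0229] [0.58690158 0.01893187 0.01689509] [0.66901487 0.11571143 0.02649977]
floor (0.589, -0.062) 1325 [ 0.5917 -0.0646  0.0231] [ 0.54233533 -0.10941804  0.01698642] [ 0.63491354 -0.01428935  0.02649763]
scene []
block (0.5714598298072815, 0.013853296637535095) (0.2986365258693695, 0.23108741641044617) 75.06373596191406 top z 0.030063028646778345
floor (0.622, 0.068) 986 [0.6332 0.0641 0.0224] [0.58509943 0.0256448  0.01838236] [0.67092127 0.11712624 0.02630784]
floor (0.589, -0.062) 1615 [ 0.5928 -0.0614  0.0222] [ 0.54444961 -0.10285169  0.0179199 ] [ 0.63626723 -0.01272547  0.02644176]
```

View pics/scene0.png

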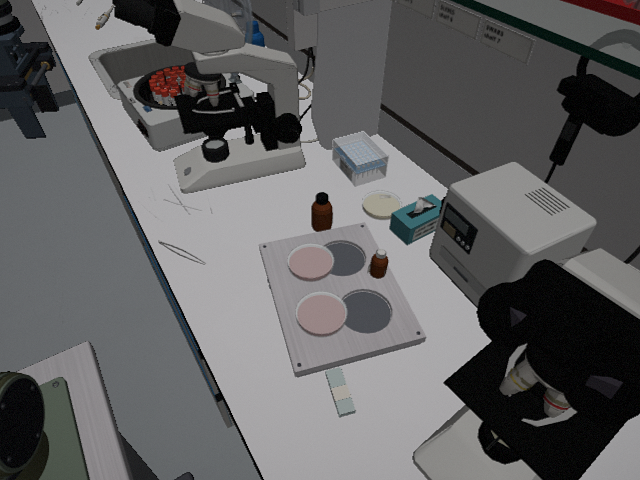

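The scene view confirms this: dishes at about (311,262) and (322,313), overlapping the near parts of the wells at (345,257) and (367,311), with all the bystanders clear. I'll locate the dishes by height instead.

```bash
cat >> h.py <<'E'
def dishes(c,P=None):
    P=cloud(c) if P is None else P
    im=c["img"].astype(int); 
    m=((im[...,2]-im[...,0]>15)&(im[...,2]-im[...,1]>15)&(im[...,2]>130)&(P[...,2]>.02)&(P[...,2]<.06)&(abs(P[...,0]-.57)<.17)&(abs(P[...,1])<.17)).astype(np.uint8)
    n,l,st,_=cv2.connectedComponentsWithStats(m); out=[]
    for i in range(1,n):
        if st[i,4]>150:
            Q=P[l==i]; (x,y),rad=cv2.minEnclosingCircle(Q[:,:2].astype(np.float32))
            A=np.linalg.lstsq(np.c_[Q[:,:2]-Q[:,:2].mean(0),np.ones(len(Q))],Q[:,2],rcond=None)[0]
            out.append((round(x,4),round(y,4),round(rad,4),np.round(Q.mean(0),4).tolist(),len(Q),np.round(A[:2],3).tolist()))
    return out
E
python3 - <<'E'
from h import *
for n in ["top","scene"]:
    P=np.load(f"{n}0.npy"); im=cv2.imread(f"pics/{n}0.png")
    for d in dishes({"img":im},P): print(n,d)
s=env.get_state(); print(R.from_rotvec(s["ee_rot"]).as_matrix().round(3))
E
```

```text
top (0.5567, 0.0803, 0.0412, [0.5565, 0.0804, 0.0469], 1187, [-0.002, -0.004])
top (0.5113, -0.0314, 0.0413, [0.511, -0.031, 0.0469], 1218, [-0.003, -0.001])
scene (0.5567, 0.0776, 0.041, [0.5563, 0.0759, 0.0462], 1024, [-0.002, -0.003])
scene (0.5115, -0.0347, 0.0409, [0.5109, -0.0357, 0.0461], 1402, [-0.0, -0.002])
[[-0.924  0.383  0.   ]
 [ 0.383  0.924  0.   ]
 [-0.     0.    -1.   ]]
```

```bash
cat >> h.py <<'E'
W={"L":np.array([.622,.067]),"R":np.array([.588,-.0615])}
def to(xy,z,ang=None):
    """tool-frame shift (cm) and turn about tool z (deg) to put TCP at xy,z with tool -x at heading ang (deg)"""
    s=env.get_state(); M=R.from_rotvec(s["ee_rot"]).as_matrix()
    d=M.T@(np.r_[xy,z]-s["eef_pos"])*100
    cur=np.degrees(np.arctan2(-M[1,0],-M[0,0])); 
    return d.round(2), None if ang is None else round(-(ang-cur),1), s["time"]
E
python3 - <<'E'
from h import *
d=np.array([.5567,.079]); v=W["L"]-d; a=np.degrees(np.arctan2(v[1],v[0])); u=v/np.linalg.norm(v)
print(a,np.linalg.norm(v)*1e3,to(d-u*.075,.12,a))
d=np.array([.5113,-.033]); v=W["R"]-d; print(np.degrees(np.arctan2(v[1],v[0])),np.linalg.norm(v)*1e3)
E
```

```text
-10.412907894346565 66.393448471969 (array([-41.07, -30.47,   9.4 ]), np.float64(-12.1), 0.8)
-20.383937116184757 81.82383515822268
```

>>> move_arm --pt "-10 -7.5 2 0 0 -3 -0.1" --pt "-20 -15 4 0 0 -6 -0.1" --pt "-30 -22.5 6 0 0 -9 -0.1" --pt "-41.1 -30.5 9.4 0 0 -12.1 -0.1" --pt "-41.1 -30.5 9.4 0 0 -12.1 -0.1" --pt "-41.1 -30.5 9.4 0 0 -12.1 -0.1" --pt "-41.1 -30.5 9.4 0 0 -12.1 -0.1" --pt "-41.1 -30.5 9.4 0 0 -12.1 -0.1" --pt "-41.1 -30.5 9.4 0 0 -12.1 -0.1" --pt "-41.1 -30.5 9.4 0 0 -12.1 -0.1" --pt "-41.1 -30.5 9.4 0 0 -12.1 -0.1" --pt "-41.1 -30.5 9.4 0 0 -12.1 -0.1"

```text
time: 1.8
eef_pos: [0.4736, 0.1074, 0.1237]
ee_rot: [0.285, 3.128, 0.001]
force: [0.3, 1.1, 0.4]
opening: 0.05
grip_force: 0.0
```

Run:
```python
from h import *
d=np.array([.5567,.079]); v=W["L"]-d; u=v/np.linalg.norm(v)
print(to(d-u*.075,.034,-10.4))
c=camera("wrist"); cv2.imwrite("pics/w1.png",c["img"]); print(dishes(c))
for t in ["well_left","well_right","dish_1_center"]:
    print(t,[(np.round(q["point"],4).tolist(),round(q["score"],2)) for q in spotter.spot_point("wrist",t)][:2])
```

```text
(array([-1.18, -1.3 ,  8.97]), np.float64(-0.0), 1.8)
[(0.555, 0.0832, 0.0395, [0.5511, 0.0857, 0.0459], 4222, [-0.001, 0.002])]
well_left []
well_right []
dish_1_center [([0.5561, 0.0789, 0.0384], 0.83)]
```

View pics/w1.png

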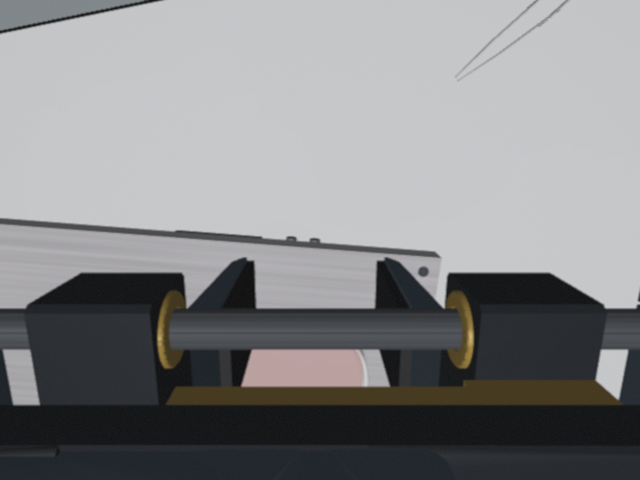

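The wrist view looks back towards the robot: fingers at columns 235 and 395, and the dish at (305,370) centred between them. Let it settle.

>>> move_arm --pt "0 0 0 0 0 0 -0.1" --pt "0 0 0 0 0 0 -0.1" --pt "0 0 0 0 0 0 -0.1"

```text
time: 2.25
eef_pos: [0.4723, 0.1106, 0.1241]
ee_rot: [0.281, 3.128, 0.001]
force: [-1.2, -0.3, 0.3]
opening: 0.0503
grip_force: 0.0
```

Run:
```python
from h import *
d=np.array([.5567,.079]); v=W["L"]-d; u=v/np.linalg.norm(v)
print(to(d-u*.075,.034,-10.4))
```

```text
(array([-1.37, -1.59,  9.01]), np.float64(0.1), 2.25)
```

>>> move_arm --pt "-1.4 -1.6 3 0 0 0 -0.1" --pt "-1.4 -1.6 5 0 0 0 -0.1" --pt "-1.4 -1.6 7 0 0 0 -0.1" --pt "-1.4 -1.6 8 0 0 0 -0.1" --pt "-1.4 -1.6 8.6 0 0 0 -0.1" --pt "-1.4 -1.6 8.9 0 0 0 -0.1" --pt "-1.4 -1.6 8.9 0 0 0 -0.1" --pt "-1.4 -1.6 8.9 0 0 0 -0.1" --pt "-1.4 -1.6 8.9 0 0 0 -0.1"

```text
time: 3.0
eef_pos: [0.4843, 0.0914, 0.0356]
ee_rot: [0.284, 3.127, 0.001]
force: [0.2, -0.5, 0.2]
opening: 0.0502
grip_force: 0.0
```

Run:
```python
from h import *
d=np.array([.5567,.079]); v=W["L"]-d; u=v/np.linalg.norm(v)
print(to(d-u*.0534,.034,-10.4),to(W["L"]-u*.0584,.034))
c=camera("scene"); cv2.imwrite("pics/s1.png",c["img"][150:450,180:580])
for d in dishes(c):print(d)
```

```text
(array([-2.01,  0.09,  0.17]), np.float64(0.0), 3.0) (array([-8.15,  0.08,  0.18]), None, 3.0)
(0.5586, 0.0763, 0.0403, [0.5665, 0.0703, 0.0462], 682, [-0.001, -0.001])
(0.5119, -0.0345, 0.0413, [0.511, -0.0359, 0.0461], 1425, [-0.004, -0.001])
```

View pics/s1.png

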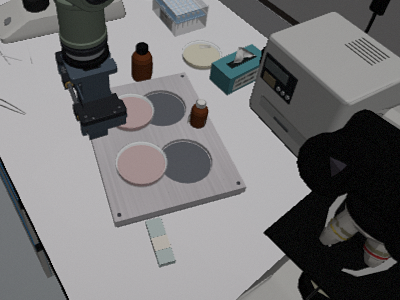

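The crop shows the fingers down behind the left dish (about (130,112)), with nothing disturbed. Push slowly.

>>> move_arm --pt "-0.7 0 0.1 0 0 0 -0.1" --pt "-1.4 0 0.1 0 0 0 -0.1" --pt "-1.9 0 0.1 0 0 0 -0.1" --pt "-2.4 0 0.1 0 0 0 -0.1" --pt "-2.9 0 0.1 0 0 0 -0.1" --pt "-3.4 0 0.1 0 0 0 -0.1" --pt "-3.9 0 0.1 0 0 0 -0.1" --pt "-4.4 0 0.1 0 0 0 -0.1" --pt "-4.9 0 0.1 0 0 0 -0.1" --pt "-5.4 0 0.1 0 0 0 -0.1" --pt "-5.8 0 0.1 0 0 0 -0.1" --pt "-6.1 0 0.1 0 0 0 -0.1"

```text
time: 4.05
eef_pos: [0.5442, 0.08, 0.0338]
ee_rot: [0.285, 3.128, 0.0]
force: [1.1, 0.4, -1.2]
opening: 0.0497
grip_force: 0.2
```

Run:
```python
from h import *
u=np.array([.9835,-.181])
print(to(W["L"]-u*.0534,.034,-10.4))
for n in ["scene","top"]:
  c=camera(n)
  for d in dishes(c):print(n,d)
```

```text
(array([-2.54,  0.13, -0.02]), np.float64(-0.0), 4.05)
scene (0.596, 0.0605, 0.0395, [0.6024, 0.0438, 0.046], 284, [-0.001, -0.01])
scene (0.5108, -0.0351, 0.0412, [0.5109, -0.0358, 0.0462], 1423, [-0.004, -0.002])
top (0.5128, -0.0435, 0.038, [0.5152, -0.0545, 0.047], 394, [-0.006, 0.027])
```

>>> move_arm --pt "-0.3 0.1 0 0 0 0 -0.1" --pt "-0.6 0.1 0 0 0 0 -0.1" --pt "-0.9 0.1 0 0 0 0 -0.1" --pt "-1.2 0.1 0 0 0 0 -0.1" --pt "-1.5 0.1 0 0 0 0 -0.1" --pt "-1.7 0.1 0 0 0 0 -0.1" --pt "-1.9 0.1 0 0 0 0 -0.1" --pt "-2.1 0.1 0 0 0 0 -0.1" --pt "-2.2 0.1 0 0 0 0 -0.1" --pt "-2.3 0.1 0 0 0 0 -0.1" --pt "-2.3 0.1 0 0 0 0 -0.1"

```text
time: 5.07
eef_pos: [0.5666, 0.0768, 0.0338]
ee_rot: [0.285, 3.128, 0.0]
force: [0.7, 0.0, 0.2]
opening: 0.0498
grip_force: 0.0
```

Run:
```python
from h import *
u=np.array([.9835,-.181])
print(to(W["L"]-u*.0534,.034,-10.4))
c=camera("scene"); cv2.imwrite("pics/s2.png",cv2.resize(c["img"][200:370,240:440],None,fx=3,fy=3))
for d in dishes(c):print(d)
```

```text
(array([-0.29,  0.03, -0.02]), np.float64(-0.0), 5.0667)
(0.6186, 0.0544, 0.0376, [0.6213, 0.0384, 0.0421], 248, [-0.094, -0.014])
(0.5113, -0.0351, 0.0411, [0.5108, -0.0359, 0.0462], 1423, [-0.002, -0.002])
```

View pics/s2.png

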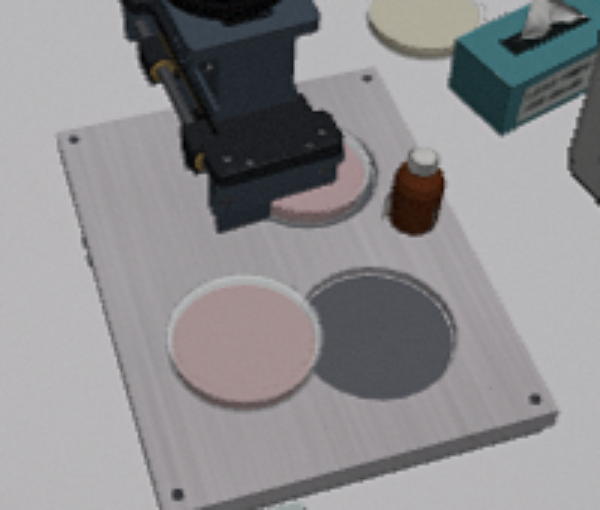

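The left dish's front has dipped in (around (320,190)). It tilts about 0.094 and needs a few more millimetres of pushing.

>>> move_arm --pt "-0.1 0 0 0 0 0 -0.1" --pt "-0.2 0 0 0 0 0 -0.1" --pt "-0.3 0 0 0 0 0 -0.1" --pt "-0.4 0 0 0 0 0 -0.1" --pt "-0.4 0 0 0 0 0 -0.1" --pt "-0.4 0 0 0 0 0 -0.1"

```text
time: 5.62
eef_pos: [0.5705, 0.0761, 0.0338]
ee_rot: [0.285, 3.128, 0.0]
force: [-0.7, 0.6, -0.2]
opening: 0.0504
grip_force: 0.0
```

Run:
```python
from h import *
c=camera("scene")
for d in dishes(c):print(d)
```

```text
(0.6219, 0.0538, 0.0378, [0.6231, 0.0387, 0.0382], 302, [-0.003, -0.008])
(0.5117, -0.0346, 0.041, [0.5108, -0.0358, 0.0462], 1420, [-0.0, -0.004])
```

Left dish is seated: level, lid at 38 mm. Back off and lift.

>>> move_arm --pt "1 0 0 0 0 0 -0.1" --pt "3 0 0 0 0 0 -0.1" --pt "5 0 -1 0 0 2 -0.1" --pt "6 0 -4 0 0 4 -0.1" --pt "7 0 -6 0 0 7 -0.1" --pt "8 0 -7 0 0 10 -0.1" --pt "8 0 -7 0 0 10 -0.1" --pt "8 0 -7 0 0 10 -0.1"

```text
time: 6.33
eef_pos: [0.4912, 0.0907, 0.1041]
ee_rot: [0.553, 3.091, 0.001]
force: [-0.1, 0.1, -0.3]
opening: 0.0502
grip_force: 0.0
```

Run:
```python
from h import *
for n in ["top","scene"]:
  for d in dishes(camera(n)):print(n,d)
d=np.array([.5115,-.033]); v=W["R"]-d; u=v/np.linalg.norm(v)
print(to(d-u*.075,.1,-20.4))
```

```text
top (0.6372, 0.0702, 0.0356, [0.6438, 0.0712, 0.0388], 320, [-0.034, -0.005])
top (0.5114, -0.0321, 0.0411, [0.5135, -0.0415, 0.0469], 842, [-0.007, 0.001])
scene (0.6193, 0.062, 0.0408, [0.6188, 0.0612, 0.0382], 966, [-0.003, -0.004])
scene (0.5117, -0.0348, 0.041, [0.5109, -0.0359, 0.0461], 1423, [-0.0, -0.005])
(array([  1.32, -10.87,   0.31]), np.float64(0.1), 6.4333)
```

>>> move_arm --pt "0.5 -3.5 0 0 0 0 -0.1" --pt "1 -7 0 0 0 0 -0.1" --pt "1.3 -10.9 0.3 0 0 0 -0.1" --pt "1.3 -10.9 0.3 0 0 0 -0.1" --pt "1.3 -10.9 3 0 0 0 -0.1" --pt "1.3 -10.9 5 0 0 0 -0.1" --pt "1.3 -10.9 6.2 0 0 0 -0.1" --pt "1.3 -10.9 6.7 0 0 0 -0.1" --pt "1.3 -10.9 6.9 0 0 0 -0.1" --pt "1.3 -10.9 6.9 0 0 0 -0.1" --pt "1.3 -10.9 6.9 0 0 0 -0.1"

```text
time: 7.35
eef_pos: [0.4422, -0.0069, 0.035]
ee_rot: [0.556, 3.091, 0.0]
force: [0.8, 0.7, 1.3]
opening: 0.0499
grip_force: 0.0
```

Run:
```python
from h import *
d=np.array([.5115,-.033]); v=W["R"]-d; u=v/np.linalg.norm(v)
print(to(d-u*.075,.034,-20.4),to(W["R"]-u*.0534,.034))
```

```text
(array([ 0.09, -0.02,  0.1 ]), np.float64(0.0), 7.35) (array([-10.23,  -0.03,   0.11]), None, 7.35)
```

>>> move_arm --pt "-0.8 0 0.1 0 0 0 -0.1" --pt "-1.5 0 0.1 0 0 0 -0.1" --pt "-2.0 0 0.1 0 0 0 -0.1" --pt "-2.5 0 0.1 0 0 0 -0.1" --pt "-3.1 0 0.1 0 0 0 -0.1" --pt "-3.7 0 0.1 0 0 0 -0.1" --pt "-4.3 0 0.1 0 0 0 -0.1" --pt "-4.9 0 0.1 0 0 0 -0.1" --pt "-5.5 0 0.1 0 0 0 -0.1" --pt "-6.1 0 0.1 0 0 0 -0.1" --pt "-6.7 0 0.1 0 0 0 -0.1" --pt "-7.2 0 0.1 0 0 0 -0.1"

```text
time: 8.35
eef_pos: [0.5097, -0.0324, 0.0337]
ee_rot: [0.557, 3.092, 0.0]
force: [-0.0, 0.6, 0.9]
opening: 0.0501
grip_force: 0.2
```

Run:
```python
from h import *
u=np.array([.937,-.349])
print(to(W["R"]-u*.0534,.034))
for d in dishes(camera("scene")):print(d)
```

```text
(array([-3.02,  0.  , -0.03]), None, 8.35)
(0.6334, 0.0547, 0.0363, [0.6416, 0.0519, 0.0382], 282, [0.002, -0.005])
(0.5573, -0.0545, 0.0407, [0.5741, -0.0653, 0.0461], 529, [-0.0, -0.004])
```

>>> move_arm --pt "-0.4 0 0 0 0 0 -0.1" --pt "-0.8 0 0 0 0 0 -0.1" --pt "-1.2 0 0 0 0 0 -0.1" --pt "-1.5 0 0 0 0 0 -0.1" --pt "-1.8 0 0 0 0 0 -0.1" --pt "-2.1 0 0 0 0 0 -0.1" --pt "-2.4 0 0 0 0 0 -0.1" --pt "-2.6 0 0 0 0 0 -0.1" --pt "-2.8 0 0 0 0 0 -0.1" --pt "-2.9 0 0 0 0 0 -0.1" --pt "-3.0 0 0 0 0 0 -0.1" --pt "-3.0 0 0 0 0 0 -0.1"

```text
time: 9.4
eef_pos: [0.5372, -0.0426, 0.0338]
ee_rot: [0.556, 3.092, 0.0]
force: [0.2, 0.3, 0.5]
opening: 0.0501
grip_force: 0.0
```

Run:
```python
from h import *
u=np.array([.937,-.349])
print(to(W["R"]-u*.0534,.034))
for d in dishes(camera("scene")):print(d)
```

```text
(array([-0.08,  0.01, -0.02]), None, 9.4)
(0.5851, -0.0656, 0.0405, [0.5982, -0.0811, 0.0382], 413, [-0.006, 0.0])
```

Right dish is level at 38 mm. Back off and verify.

>>> move_arm --pt "1 0 0 0 0 0 -0.1" --pt "3 0 0 0 0 0 -0.1" --pt "5 0 -2 0 0 0 -0.1" --pt "7 0 -5 0 0 0 -0.1" --pt "9 0 -9 0 0 0 -0.1" --pt "11 0 -13 0 0 0 -0.1" --pt "13 0 -16 0 0 0 -0.1" --pt "15 0 -18 0 0 0 -0.1" --pt "15 0 -18 0 0 0 -0.1" --pt "15 0 -18 0 0 0 -0.1"

```text
time: 10.28
eef_pos: [0.3959, 0.01, 0.2147]
ee_rot: [0.554, 3.089, 0.001]
force: [-0.5, 1.3, 0.4]
opening: 0.0502
grip_force: 0.0
```

Run:
```python
from h import *
for n in ["top","scene"]:
  c=camera(n)
  for d in dishes(c):print(n,d)
  for t in ["well_left","well_right","dish_1_center"]:
    print(t,[(np.round(q["point"],4).tolist(),round(q["score"],2)) for q in spotter.spot_point(n,t)][:2])
cv2.imwrite("pics/s3.png",cv2.resize(c["img"][200:430,240:440],None,fx=2.5,fy=2.5))
```

```text
top (0.6194, 0.0658, 0.0417, [0.619, 0.0658, 0.0388], 1136, [-0.005, -0.002])
top (0.5834, -0.0609, 0.0416, [0.5834, -0.0607, 0.039], 1158, [-0.0, 0.007])
well_left []
well_right []
dish_1_center [([0.6235, 0.0701, 0.0318], 0.79)]
scene (0.6195, 0.0624, 0.0411, [0.6189, 0.0613, 0.0381], 968, [0.0, -0.002])
scene (0.5837, -0.0641, 0.0407, [0.5832, -0.0652, 0.0381], 1342, [-0.002, -0.003])
well_left []
well_right []
dish_1_center [([0.6228, 0.0693, 0.0295], 0.7)]
```

View pics/s3.png

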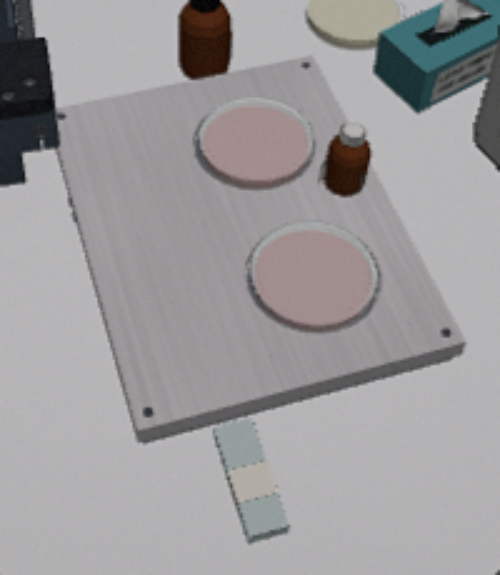

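Both dishes sit flat in their wells (about (255,143) and (315,275)). The bottles and slides haven't moved, and the arm is clear.

```bash
python3 -c "
from rig import job; print(job.sign_off())"
```

```text
the job is handed in; nothing more can be done
None
```

I pushed both dishes into their wells and handed the job in at about 10 s. The last pictures show both lids level and 8–9 mm above the block, with the bottles and slides where they were; the sign-off returned no verdict.

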